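# Mesh a grinding cup into the sample mill and hold it down to run

## Task

Start the sample mill with the steel grinding cup that has the orange foot: slide the cup foot first into the mill's round mouth, turn it until its splines mesh with the grooves inside and it slides on down, then press it fully home against the spring of the safety interlock. The mill runs only while the cup is kept down, so finish while still gripping the cup and holding it pressed fully home. Leave the cup with the blue foot and the other things on the bench alone.

Things in the scene. Friction and masses are not known exactly. Their poses are not given: they have to be found in the camera images.
- cup_orange: The cup to use: upright steel cylinder 115 mm tall, 44 mm across, 0.13 to 0.25 kg, with an orange foot below, an orange band and an orange disc on top. Origin: centre of its underside; z up its axis. A white line on the top and a short black line on the side mark its x axis. Grip the plain steel, 40 to 115 mm up
- cup_foot (a point): Same point and axes as the origin of the orange cup. The foot is a core 38 mm across with six straight round-nosed splines, 6 mm wide, standing out to 50 mm across, from the underside to 26 mm up: one on the x axis and one every 60 degrees. Above them a plain ring 46 mm across, 27 to 40 mm up
- cup_blue: A second cup of the same make and size with blue instead of orange; not to be used. Origin: centre of its underside
- mill_mouth (a point): Centre of the mill's mouth at its rim, 100 mm above the worktop; z up, x to the mill's rear, control panel at -x. The mill is fixed: white housing 180 x 130 x 54 mm, reaching 115 mm to the front and 65 mm to the rear of this axis, with a round tower 75 mm across up to the rim. The mouth narrows from 60 to 52 mm across in its first 5 mm, then is a straight bore 52 mm across
- mill_grooves (a point): On the mouth's axis, same axes, 20 mm below the rim, level with the tops of six lands that reach inward to 41.6 mm across, 14 mm high; the six grooves between them, on the x axis and every 60 degrees, take the splines. The cup fits in six ways with about 4 degrees of play either way; wrongly turned, its underside stops here. A red mark on the rim is over the groove at -x
- interlock (a joint): Black plate in the bottom of the mouth, its top 36 mm below the rim; 0 = up, 0.008 m = fully down (the cup's underside is then 44 mm below the rim, a firm stop). The spring takes 5 N to start and about 11.5 N at full travel, more than the cup's weight, so the plate rises when the cup is let go
- journal: Blue hard-cover journal, 206 x 152 x 16 mm, lying at the left; leave alone. Origin: centre of its underside
- pocket_calculator: Black calculator, 122 x 74 x 13 mm, at the left; leave alone. Origin: centre of its underside
- bench_timer: White digital timer, 38 x 68 x 54 mm, behind on the left; leave alone. Origin: centre of its underside
- forceps: Steel forceps lying flat, 125 x 14 x 9 mm, behind the cups; leave alone. Origin: centre of its underside
- vial_stop: Brown vial with a yellow cap, 34 mm across, 70 mm tall, among the vials at the back; leave alone. Origin: centre of its underside
Mind the look-alikes: they are no part of the job. Leave any pink or red look-alike of the cup_orange alone.

How it is judged:
By the outcome, as a careful person would: the job done as asked, in the order asked, and still so for the second after the job is handed in, while the arm keeps its last pose, push and grip.
It also fails if it takes over 45 s, if anything falls off the work surface, if the arm or the gripper's body presses on something with over 40 N, if the wrist force passes 120 N, or if a joint passes its speed limit or range.

## Robot

A 6-joint arm with a two-finger parallel gripper is mounted at the origin on a cart in front of the work surface, level with it; the furniture and walls round the work are solid. World frame = base frame: x ahead of the robot, y to its left, z up, the work surface at z = 0. Lengths are in m, angles in rad, forces in N, time in s.
With the tool pointing down it reaches from about 0.275 to 0.875 m from the base axis. Payload 12.5 kg.
Tool frame: the origin (TCP) lies on the centre line of the jaws, within the pads' length; the fingertips stand r.finger_overhang ahead of it and the grasp point (between the pads) lies 3 mm ahead of it (r.finger_overhang is the distance from the TCP to the fingertips, in m); z points along the fingers, y is the line along which they close (so a half turn about z gives the same grasp; the last joint's range is limited). The gripper opens to 85 mm and grips with 20 to 120 N. Pads are 22 mm wide; open, the fingers measure 114 mm over their backs; the gripper's body (76 mm by 85 mm) begins 54 mm behind the grasp point. The pads swing forward as they close: fully open they stand 13 mm farther back than shut.
Start: joints at [1.073, 0.351, 1.652, -0, 1.139, -0.085], TCP at [0.221, 0.504, 0.217] pointing down, gripper open.
Joint ranges: [-2.75, 2.75], [-0.79, 2.1], [0.01, 2.65], [-1.57, 4.71], [0.07, 3.14], [-2.87, 2.87]. Speed limits (rad/s): [2.22, 2.22, 2.79, 3.14, 3.14, 3.14].

## Interface

Orientations are given as a unit quaternion [x, y, z, w].
In Python, from cell import r, optics gives the robot as it stands. The module is installed in compiled form; this text tells all that it offers. Calls block until the motion is done:
- r.move_to(position, orientation): joint-space move of the TCP to a pose.
- r.move_linear(position, rot=None, vel=0.15): straight line of the TCP; rot=None keeps the orientation; vel is the mean speed in m/s.
- r.set_joints(angles): joint-space move.
- r.set_gripper(opening, squeeze=None): opening from 0.0 (shut) to 1.0 (fully open); squeeze is the grip in N (None keeps the last); returns when the fingers have stopped.
- r.sleep(seconds).
- r.inverse_kinematics(position, orientation): joint angles nearest the present ones, or None.
- optics.get_image(name): name is "scene" or "top" or "wrist"; returns a dict with "pixels" (480x640x3 uint8, red, green, blue), "depth" (480x640 float32, m along the optical axis (not along the pixel's ray), 0 where there is no reading), "fx", "fy", "cx", "cy" (pixels), "camera_from_world" (4x4, takes a point from world to camera coordinates); the wrist camera has in their place "mount" (4x4, takes a point from camera to tool coordinates, whose origin is the TCP and whose axes are the flange's). Camera axes: x right, y down, z forward; pixel columns grow to the right and rows downward; lengths in m; the calibration is good to about 2 mm. A picture is of the moment at which its call begins: read the wrist's pose just before it.
A pose or a line that the arm cannot do raises r.PlanningError and nothing moves.
- r.hand_in(): hands the job in; it is judged then, once.
Readings, each from a call of its own:
- r.current_t(): time.
- r.current_q(): joint angles.
- r.current_qvel(): joint speeds.
- r.current_effort(): joint torques, N m.
- r.current_tool_pos(): TCP position.
- r.current_ee_rot(): TCP orientation.
- r.current_contact_force(): force on the tool from outside, world axes, zero at the start.
- r.current_torque(): the same for the moment, N m.
- r.current_opening(): opening from 0.0 (shut) to 1.0 (fully open).
- r.current_finger_force(): force on a finger pad.
Only numpy, scipy, OpenCV 4.12 (cv2) and the standard library are available. Lean on these libraries where they do the work, as an engineer would, in place of code of your own. Each camera call takes 0.05 s, during which the arm holds its last target. There are 200 camera calls.

## Working session

There is one attempt and no reset: what is moved stays moved. The work goes in short steps, each a Python script; the robot and the scene stay as the last script left them, time stands still between calls to the robot, and variables do not carry over. Pictures are saved under pics/ and viewed, at most 10 in all, crops included, and the job is handed in when it is done.

```bash
mkdir -p pics; cat > h.py <<'E'
import numpy as np, cv2, pickle
from cell import r, optics
def grab(n):
    im=optics.get_image(n); pickle.dump(im,open(f'{n}.pkl','wb')); cv2.imwrite(f'pics/{n}_{int(r.current_t()*1000)}.png',im['pixels'][...,::-1]); return im
def load(n): return pickle.load(open(f'{n}.pkl','rb'))
def wfc(im): return np.linalg.inv(im['camera_from_world'])
def plane(im,u,v,z,W=None):
    W=wfc(im) if W is None else W
    d=W[:3,:3]@np.array([(u-im['cx'])/im['fx'],(v-im['cy'])/im['fy'],1.]); o=W[:3,3]
    return o+d*(z-o[2])/d[2]
def pt(im,u,v,W=None):
    W=wfc(im) if W is None else W
    d=float(im['depth'][int(v),int(u)]); return W[:3,:3]@np.array([(u-im['cx'])/im['fx']*d,(v-im['cy'])/im['fy']*d,d])+W[:3,3]
E
python3 - <<'E'
from h import *
for n in('top','scene'):
    im=grab(n); print(n,np.round(wfc(im),3).tolist(),im['fx'])
print(r.current_t(),r.current_ee_rot(),r.finger_overhang,r.current_contact_force())
E
ls pics; cd pics; for n in top scene; do cp ${n}_*.png $n.png;done
```

```text
top [[-0.262, -0.941, 0.215, 0.198], [-0.965, 0.256, -0.055, 0.191], [-0.003, -0.222, -0.975, 1.826], [0.0, 0.0, 0.0, 1.0]] 544.9391193696035
scene [[0.838, -0.28, 0.469, -0.075], [-0.546, -0.389, 0.742, -0.972], [-0.025, -0.878, -0.478, 0.759], [0.0, 0.0, 0.0, 1.0]] 536.1633079986101
0.1 [ 2.04935521e-01  9.78775333e-01 -5.09999153e-04 -1.42361735e-04] 0.022 [0.14093901 0.27826265 0.05079862]
scene_100.png
top_50.png
```

View pics/top.png

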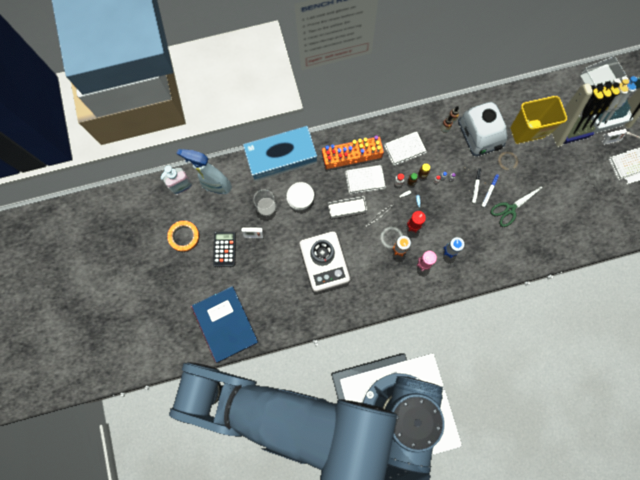

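View pics/scene.png

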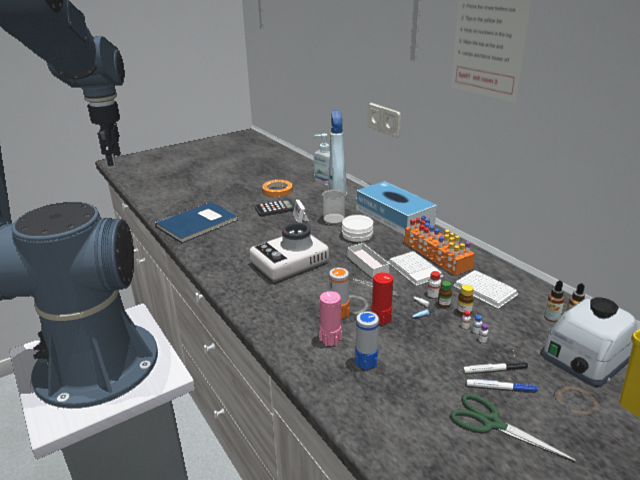

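Top view: the mill mouth is at (323,250). There are four cups: orange-banded steel (403,243), pink (429,260), red (417,219) and blue-footed steel (457,244). The orange-banded steel cup fits the description, at scene (339,290). I'll confirm it in an enlarged crop and measure.

```bash
python3 - <<'E'
from h import *
t=load('top'); s=load('scene')
for n,u,v,z in(('or',403,243,.115),('pink',429,260,.115),('red',417,219,.115),('blue',457,244,.115),('mill',323,250,.1)):
    print(n,np.round(plane(t,u,v,z),3),np.round(pt(t,u,v),3))
hsv=cv2.cvtColor(t['pixels'],cv2.COLOR_RGB2HSV); m=cv2.inRange(hsv,(5,110,90),(22,255,255))
n,l,st,c=cv2.connectedComponentsWithStats(m)
for i in range(1,n):
    if st[i,4]>15: print(st[i],c[i])
a=cv2.resize(t['pixels'][200:300,290:480],None,fx=4,fy=4,interpolation=cv2.INTER_CUBIC)[:,:760]
b=cv2.resize(s['pixels'][255:380,300:400],None,fx=1.6,fy=1.6)
b=cv2.copyMakeBorder(b,0,0,0,760-b.shape[1],0)
cv2.imwrite('pics/crop.png',np.vstack([a,b])[...,::-1])
E
```

```text
or [ 0.507 -0.15   0.115] [ 0.508 -0.151  0.113]
pink [ 0.432 -0.214  0.115] [ 0.433 -0.216  0.108]
red [ 0.572 -0.218  0.115] [ 0.571 -0.217  0.118]
blue [ 0.459 -0.317  0.115] [ 0.458 -0.316  0.118]
mill [0.556 0.103 0.1  ] [0.563 0.102 0.067]
[444 121   8   6  19] [447.10526316 124.        ]
[540 126  17   6  45] [547.82222222 128.4       ]
[ 322  136   62   33 1079] [352.65430955 153.2326228 ]
[167 220  32  32 410] [182.81463415 236.08292683]
[400 239   8   7  43] [403.48837209 241.86046512]
[393 245  13  11  35] [397.45714286 251.51428571]
```

View pics/crop.png

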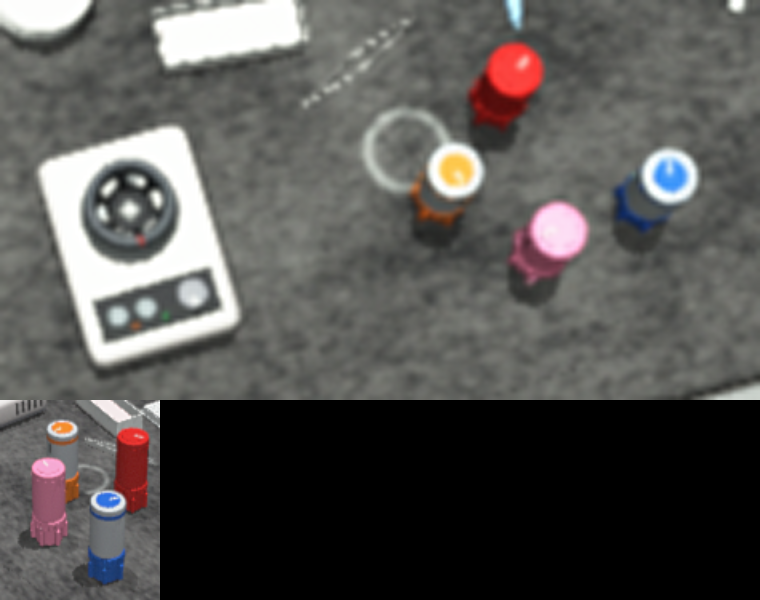

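The crop confirms the steel cup with the orange disc at (455,167); pink, red and blue are plain look-alikes. The mill's red mark is at crop (141,240). Next I'll take wrist views.

```bash
cat >> h.py <<'E'
from scipy.spatial.transform import Rotation as R
def down(yaw): # closing line (tool y) direction yaw; tool x = yaw+90deg
    y=np.array([np.cos(yaw),np.sin(yaw),0]); z=np.array([0,0,-1.]); return R.from_matrix(np.column_stack([np.cross(y,z),y,z])).as_quat()
def wrist():
    T=np.eye(4); T[:3,:3]=R.from_quat(r.current_ee_rot()).as_matrix(); T[:3,3]=r.current_tool_pos()
    im=optics.get_image('wrist'); im['camera_from_world']=np.linalg.inv(T@im['mount']); return im
E
python3 - <<'E'
from h import *
T=np.eye(4); T[:3,:3]=R.from_quat(down(np.pi/2)).as_matrix()
M0=np.array(optics.get_image('wrist')['mount']); print(np.round(M0,3).tolist())
for n,p,ztop in (('mill',(.556,.103),.1),('cup',(.507,-.15),.115)):
    # place so optical axis hits target top
    A=T@M0; h=.30; d=A[:3,2]; off=A[:2,3]  # tcp at height z
    z=.30; cz=z+A[2,3]; hit=A[:2,3]+d[:2]*(ztop-cz)/d[2]
    pos=[p[0]-hit[0],p[1]-hit[1],z]; print(n,np.round(pos,3))
    r.move_to(pos,down(np.pi/2)); r.sleep(.2)
    im=wrist(); pickle.dump(im,open('w_%s.pkl'%n,'wb')); cv2.imwrite('pics/w_%s.png'%n,im['pixels'][...,::-1])
print(r.current_t(),r.current_q(),im['fx'],r.current_contact_force())
E
python3 -c "
import cv2,numpy as np
a=cv2.imread('pics/w_mill.png');b=cv2.imread('pics/w_cup.png')
cv2.imwrite('pics/both.png',np.hstack([a[:,120:520],b[:,120:520]]))"
```

```text
[[-0.0, -0.951, -0.308, 0.08], [1.0, -0.0, -0.0, -0.0], [0.0, -0.308, 0.951, -0.157], [0.0, 0.0, 0.0, 1.0]]
mill [0.52  0.103 0.3  ]
cup [ 0.476 -0.15   0.3  ]
3.5 [-3.96105495e-01  1.79822680e-01  1.66844330e+00  5.74252033e-05
  1.29337486e+00 -1.96828021e+00] 430.20022624364935 [0.11396164 0.14758419 0.87849917]
```

View pics/both.png

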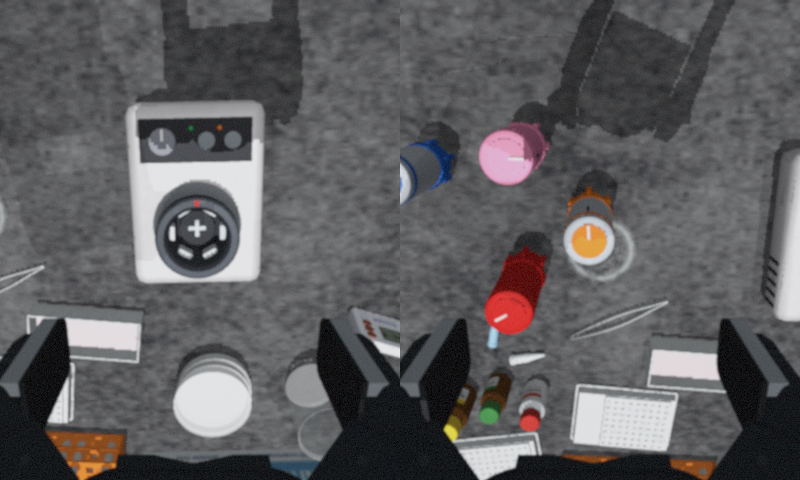

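Left (mill): mouth centre about (197,230), red mark (197,203), panel towards the robot. Right (cup): orange disc (589,240) with its white line pointing up (−x) and the black line at (588,210), so it is almost aligned already. Now to measure both.

```bash
python3 - <<'E'
from h import *
def cloud(im):
    W=wfc(im); v,u=np.mgrid[0:480,0:640]; d=im['depth']
    P=np.stack([(u-im['cx'])/im['fx']*d,(v-im['cy'])/im['fy']*d,d],-1); return P@W[:3,:3].T+W[:3,3]
def comps(m,im,z,mn=4):
    n,l,st,c=cv2.connectedComponentsWithStats(m)
    for i in range(1,n):
        if st[i,4]>=mn: print('  ',c[i].round(1),st[i,4],plane(im,*c[i],z).round(4))
    return l,st,c
m=pickle.load(open('w_mill.pkl','rb')); c=pickle.load(open('w_cup.pkl','rb'))
P=cloud(m)
roi=np.hypot(P[...,0]-.556,P[...,1]-.103)<.06
print('hist z',np.histogram(P[...,2][roi],bins=np.arange(.04,.12,.005)))
rim=roi&(abs(P[...,2]-.1)<.004)
q=P[rim][:,:2].astype(np.float32); print('rim enclosing',cv2.minEnclosingCircle(q), np.median(P[rim][:,2]))
hsv=cv2.cvtColor(m['pixels'],cv2.COLOR_RGB2HSV)
red=(cv2.inRange(hsv,(0,120,90),(8,255,255))|cv2.inRange(hsv,(172,120,90),(180,255,255)))
sub=np.zeros_like(red); sub[190:300,260:380]=red[190:300,260:380]
comps(sub,m,.1)
# white housing yaw
hz=(abs(P[...,2]-.054)<.004)&(np.hypot(P[...,0]-.53,P[...,1]-.103)<.15)
hz=cv2.morphologyEx(hz.astype(np.uint8),cv2.MORPH_OPEN,np.ones((5,5)))>0
print('housing',cv2.minAreaRect(P[hz][:,:2].astype(np.float32)),hz.sum())
# grooves: dark ring circle by Hough-free: ellipse of tower
Q=cloud(c); t=(np.hypot(Q[...,0]-.507,Q[...,1]+.15)<.035)&(Q[...,2]>.108)
print('cup top circle',cv2.minEnclosingCircle(Q[t][:,:2].astype(np.float32)),np.median(Q[t][:,2]))
h=cv2.cvtColor(c['pixels'],cv2.COLOR_RGB2HSV)
o=cv2.inRange(h,(5,130,120),(22,255,255)); o[:150]=0;o[300:]=0;o[:,:270]=0;o[:,340+40:]=0
l,st,ce=comps(o,c,.115)
i=1+np.argmax(st[1:,4]); x,y,w,hh=st[i,:4]; 
hull=cv2.convexHull(np.argwhere(l==i)[:,::-1].astype(np.int32))
(ex,ey),ax,an=cv2.fitEllipse(hull); print('disc ellipse',ex,ey,ax,plane(c,ex,ey,.115))
D=np.zeros_like(o); cv2.ellipse(D,((ex,ey),(ax[0]-1,ax[1]-1),an),255,-1)
wl=(D>0)&(h[...,1]<130)&(h[...,2]>150); yy,xx=np.nonzero(wl); print('line px',len(xx))
L=np.array([plane(c,a,b,.115)[:2] for a,b in zip(xx,yy)]); mu=L.mean(0); 
_,s,V=np.linalg.svd(L-mu); d=V[0]*np.sign(V[0]@(mu-plane(c,ex,ey,.115)[:2])); print('line mean',mu,'yaw pca',np.degrees(np.arctan2(d[1],d[0])),s)
e=mu-plane(c,ex,ey,.115)[:2]; print('yaw by centre',np.degrees(np.arctan2(e[1],e[0])))
# foot/top from top cam check
print(plane(load('top'),403.5,241.9,.115))
cv2.imwrite('pics/z.png',cv2.resize(np.hstack([m['pixels'][180:290,260:370],c['pixels'][190:300,260:370]]),(800,400),interpolation=cv2.INTER_CUBIC)[...,::-1])
E
```

```text
hist z (array([   3,   45, 4649,  880, 1214,  263,  226,  452,  323,  193,  272,
       2266,  578,    0,    0]), array([0.04 , 0.045, 0.05 , 0.055, 0.06 , 0.065, 0.07 , 0.075, 0.08 ,
       0.085, 0.09 , 0.095, 0.1  , 0.105, 0.11 , 0.115]))
rim enclosing ((0.5569274425506592, 0.10704834759235382), 0.03777187690138817) 0.09925318612012327
   [316.5 203.5] 28 [0.5251 0.107  0.1   ]
housing ((0.5316857099533081, 0.10628575086593628), (0.1722947657108307, 0.12255294620990753), 1.2059922218322754) 14044
cup top circle ((0.5094437003135681, -0.152604341506958), 0.021989289671182632) 0.11478284408314893
   [308.6 191.2] 5 [ 0.4677 -0.1521  0.115 ]
   [308.9 195.5] 11 [ 0.4713 -0.1519  0.115 ]
   [302.5 196.5] 6 [ 0.4721 -0.1571  0.115 ]
   [324.7 201. ] 39 [ 0.4758 -0.1391  0.115 ]
   [289.7 204.8] 35 [ 0.479  -0.1675  0.115 ]
   [308.7 241.6] 769 [ 0.5106 -0.1521  0.115 ]
disc ellipse 308.7013854980469 240.75572204589844 (31.846330642700195, 33.34566879272461) [ 0.50980667 -0.15212819  0.115     ]
line px 80
line mean [ 0.50220601 -0.1519606 ] yaw pca 168.42923590377893 [0.03374895 0.02442284]
yaw by centre 178.73684960205722
[ 0.51043641 -0.15280792  0.115     ]
```

View pics/z.png

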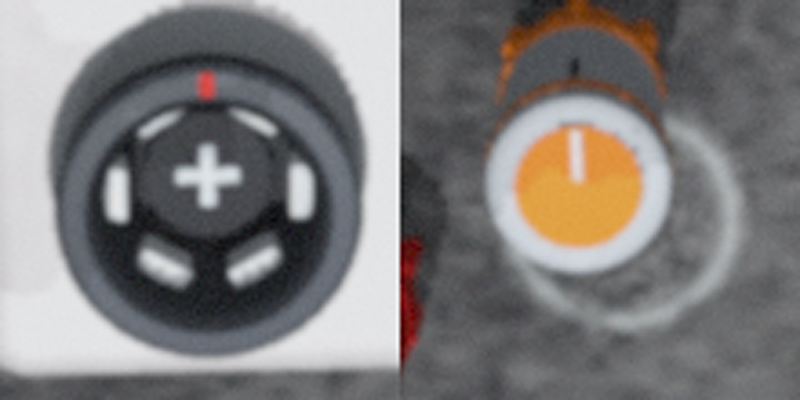

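Mill: rim centre (0.557, 0.107), rim height 0.099, radius 37.8 mm (expected 37.5), red mark at almost exactly −x. Cup: centre (0.510, −0.152), top 0.115, radius 22 mm, white line a few degrees past −x. Sizes match, so I'll refine the two yaws and grasp.

```bash
python3 - <<'E'
from h import *
c=pickle.load(open('w_cup.pkl','rb')); h=cv2.cvtColor(c['pixels'],cv2.COLOR_RGB2HSV)
D=np.zeros((480,640),np.uint8); cv2.ellipse(D,((308.7,240.75),(27,28),0),255,-1)
S=np.where(D>0,255-h[...,1].astype(float),0); S=np.clip(S-130,0,None)
rows=[]
for v in range(226,240):
    w=S[v,303:314]; 
    if w.max()>25: rows.append((v,(w@np.arange(303,314))/w.sum(),w.max()))
a=np.array(rows); L=np.array([plane(c,u,v,.115)[:2] for v,u,_ in a]); k=np.polyfit(L[:,0],L[:,1],1)[0]
print(a.round(1).tolist(),'cup yaw',180+np.degrees(np.arctan(k)))
m=pickle.load(open('w_mill.pkl','rb')); h=cv2.cvtColor(m['pixels'],cv2.COLOR_RGB2HSV)
# groove/land yaw from the panel: dark panel rect
g=cv2.inRange(h,(0,0,0),(180,255,90)); g[:110]=0; g[175:]=0; g[:,:240]=0; g[:,400:]=0
cn=max(cv2.findContours(g,0,1)[0],key=cv2.contourArea)
b=np.array([plane(m,*p,.054)[:2] for p in cv2.boxPoints(cv2.minAreaRect(cn))]); print('panel',b.round(4).tolist())
r.move_linear([.510,-.1524,.2]); r.move_linear([.510,-.1524,.088],vel=.12)
print(r.current_contact_force(),r.current_torque())
r.set_gripper(0,squeeze=80)
print(r.current_opening()*85,r.current_finger_force(),r.current_contact_force(),r.current_t())
r.move_linear([.510,-.1524,.26],vel=.2)
r.move_to([.556,.1065,.19],down(np.pi/2)); r.sleep(.2)
print(r.current_tool_pos(),r.current_q(),r.current_contact_force(),r.current_torque(),r.current_opening()*85,r.current_t())
im=wrist(); pickle.dump(im,open('w_h.pkl','wb')); t=grab('top'); s=grab('scene')
cv2.imwrite('pics/hold.png',np.hstack([im['pixels'][::1,160:480],cv2.resize(t['pixels'][210:300,280:370],(480,480),interpolation=cv2.INTER_CUBIC)])[...,::-1])
E
```

```text
[[227.0, 307.9, 108.0], [228.0, 307.9, 114.0], [229.0, 308.0, 115.0], [230.0, 308.0, 115.0], [231.0, 308.0, 112.0], [232.0, 308.1, 112.0], [233.0, 308.1, 113.0], [234.0, 308.1, 111.0], [235.0, 308.2, 114.0], [236.0, 308.3, 108.0], [237.0, 308.4, 105.0], [238.0, 308.4, 95.0], [239.0, 308.4, 64.0]] cup yaw 182.41361610777898
panel [[0.4581, 0.054], [0.4559, 0.1563], [0.4938, 0.1587], [0.4961, 0.0534]]
[ 0.06287823 -0.19653427 -0.58243317] [0.02088848 0.03703498 0.05914331]
40.67696385221832 79.8965334892273 [-2.05433595  1.10638898  8.32995159] 5.9333
[0.55628112 0.10541103 0.19033394] [ 1.05108522e-01  4.08244161e-01  1.63782859e+00 -1.33008489e-04
  1.09494776e+00 -1.46406390e+00] [-0.62430673  0.26720228 -2.00132873] [-0.02180738  0.08765107  0.04656643] 40.49675406587593 8.2
```

View pics/hold.png

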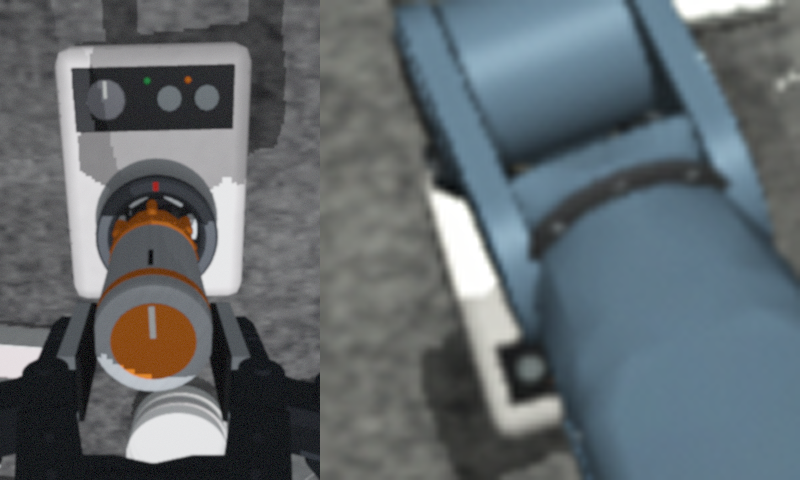

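The cup is held upright over the mouth, black line towards the robot, near spline at (152,205) below the red mark (155,186). I'll measure where the cup sits relative to the TCP.

```bash
cat > m.py <<'E'
from h import *
def held(im,z):
    h=cv2.cvtColor(im['pixels'],cv2.COLOR_RGB2HSV); o=cv2.inRange(h,(5,130,70),(25,255,255)); o[:295]=0
    n,l,st,ce=cv2.connectedComponentsWithStats(o); i=1+np.argmax(st[1:,4])
    e=cv2.fitEllipse(cv2.convexHull(np.argwhere(l==i)[:,::-1].astype(np.int32)))
    D=np.zeros((480,640),np.uint8); cv2.ellipse(D,(e[0],(e[1][0]*.85,e[1][1]*.85),e[2]),255,-1)
    wl=((D>0)&(h[...,1]<110)); wl[int(e[0][1])+2:]=0; p=np.argwhere(wl)
    L=np.array([plane(im,u,v,z)[:2] for v,u in p]); k=np.polyfit(L[:,0],L[:,1],1)[0]
    c=plane(im,*e[0],z); rad=[np.linalg.norm(plane(im,e[0][0]+s*e[1][0]/2,e[0][1],z)-c) for s in(1,-1)]
    return c,rad,180+np.degrees(np.arctan(k)),len(p),e
E
python3 - <<'E'
from m import *
im=pickle.load(open('w_h.pkl','rb'))
print(held(im,.1903+.027))
h=cv2.cvtColor(im['pixels'],cv2.COLOR_RGB2HSV); red=cv2.inRange(h,(0,120,70),(6,255,255))|cv2.inRange(h,(172,120,70),(180,255,255)); red[:170]=0; red[200:]=0
v,u=np.nonzero(red); print(u.mean(),v.mean(),len(u),plane(im,u.mean(),v.mean(),.1))
print(r.current_tool_pos(),R.from_quat(r.current_ee_rot()).as_matrix().round(4).tolist())
E
```

```text
(array([0.55553494, 0.10543458, 0.2173    ]), [np.float64(0.012800642105195539), np.float64(0.012800186273862677)], np.float64(182.85910174220265), 219, ((312.9110107421875, 340.76873779296875), (74.4780044555664, 84.98783874511719), 90.74852752685547))
315.2903225806452 186.17741935483872 62 [0.52483124 0.10688351 0.1       ]
[0.55612312 0.10592069 0.19017647] [[-1.0, 0.0009, 0.0003], [0.0009, 1.0, 0.0], [-0.0003, 0.0, -1.0]]
```

```bash
cat > dn.py <<'E'
from m import *
def descend(x,y,zs,q,fmax,lat=15):
    for z in zs:
        r.move_linear([x,y,z],q,vel=.03); r.sleep(.05)
        f=np.array(r.current_contact_force()); t=r.current_torque(); p=r.current_tool_pos()
        print(round(z,4),np.round(p,4),f.round(1),np.round(t,2))
        if f[2]>fmax or np.hypot(*f[:2])>lat: print('STOP'); return False
    return True
E
python3 - <<'E'
from dn import *
q=down(np.radians(90-1.4))
r.move_linear([.5573,.1075,.192],q); r.sleep(.4)
descend(.5573,.1075,np.arange(.188,.1615,-.003),q,12)
print(r.current_t())
E
```

```text
0.188 [0.5572 0.1075 0.1878] [-0.5  0.4 -2.1] [-0.01 -0.04 -0.02]
0.185 [0.5573 0.1075 0.1849] [-0.6  0.2 -3.1] [ 0.02 -0.    0.02]
0.182 [0.5572 0.1075 0.1819] [ 0.7  0.1 -2.2] [-0.09 -0.   -0.01]
0.179 [0.5573 0.1075 0.1789] [ 0.3  0.2 -2. ] [-0.05 -0.01  0.02]
0.176 [0.5572 0.1075 0.1759] [-0.3  0.1 -3. ] [ 0.03  0.01 -0.  ]
0.173 [0.5573 0.1075 0.1729] [ 0.3 -0.2 -1.9] [-0.04  0.03 -0.03]
0.17 [0.5573 0.1075 0.1699] [-0.3 -0.  -2.6] [ 0.01 -0.02  0.01]
0.167 [0.5572 0.1075 0.1669] [ 0.1 -0.9 -1.2] [-0.01  0.01  0.03]
0.164 [0.5573 0.1075 0.1639] [ 0.1  1.  -1.9] [ 0.   -0.03  0.04]
11.7333
```

It passed the land tops (0.168) with no resistance, so the splines are in the grooves. Now I'll press against the spring.

```bash
python3 - <<'E'
from dn import *
q=down(np.radians(90-1.4))
ok=descend(.5573,.1075,[.16,.156,.153,.151,.149,.147,.146,.145,.1445,.144,.1435,.143,.1425],q,22)
r.sleep(.3); print(r.current_contact_force(),r.current_tool_pos(),r.current_finger_force(),r.current_opening()*85,r.current_t())
E
```

```text
0.16 [0.5572 0.1075 0.1599] [-0.8 -0.5 -2.1] [ 0.03 -0.01 -0.  ]
0.156 [0.5573 0.1075 0.1559] [-0.3 -0.3 -2.4] [ 0.05 -0.06  0.01]
0.153 [0.5573 0.1075 0.153 ] [-0.   1.3 -1.1] [-0.    0.04 -0.02]
0.151 [0.5575 0.1075 0.1514] [-0.3  0.1  4. ] [-0.07 -0.02  0.01]
0.149 [0.5575 0.1075 0.1492] [-0.8  0.2  5.2] [-0.02  0.1  -0.03]
0.147 [0.5576 0.1075 0.1474] [-1.2  0.4  6. ] [-0.1   0.13  0.02]
0.146 [0.5577 0.1075 0.1465] [-1.4 -0.4  6.9] [-0.07  0.12 -0.01]
0.145 [0.5577 0.1075 0.1456] [-1.  -0.9  8.8] [-0.1   0.18  0.01]
0.1445 [0.5577 0.1075 0.1451] [-0.8 -0.4  8. ] [-0.09  0.16  0.01]
0.144 [0.5579 0.1075 0.1449] [-1.4 -0.6  9.5] [-0.1   0.26 -0.01]
0.1435 [0.5581 0.1075 0.1449] [-0.8 -0.4 14.7] [-0.18  0.35  0.  ]
0.143 [0.5584 0.1076 0.1449] [-3.4 -0.7 18.1] [-0.16  0.4   0.03]
0.1425 [0.5587 0.1076 0.1448] [-2.6 -0.1 21.1] [-0.23  0.54 -0.01]
[-3.19906955 -0.54005687 20.22824651] [0.55874646 0.10760419 0.14482377] 83.37864875793457 40.248387880134615 16.0
```

Firm stop: z holds at 0.1449 while the force rises from 9.5 to 21 N, well above the 11.5 N spring. I'll take one check picture before handing in.

```bash
python3 - <<'E'
from dn import *
im=wrist(); s=optics.get_image('scene')
print(held(im,.1449+.027)[:4],r.current_contact_force(),r.current_tool_pos())
cv2.imwrite('pics/fin.png',np.hstack([im['pixels'][:,160:480],cv2.resize(s['pixels'][190:350,230:390],(480,480),interpolation=cv2.INTER_CUBIC)])[...,::-1])
E
```

```text
(array([0.55797879, 0.10763495, 0.1719    ]), [np.float64(0.012656713205831307), np.float64(0.012655137242922424)], np.float64(181.49280445748244), 219) [-2.01957942 -0.7361402  21.35790521] [0.55871853 0.10758281 0.14479549]
```

View pics/fin.png

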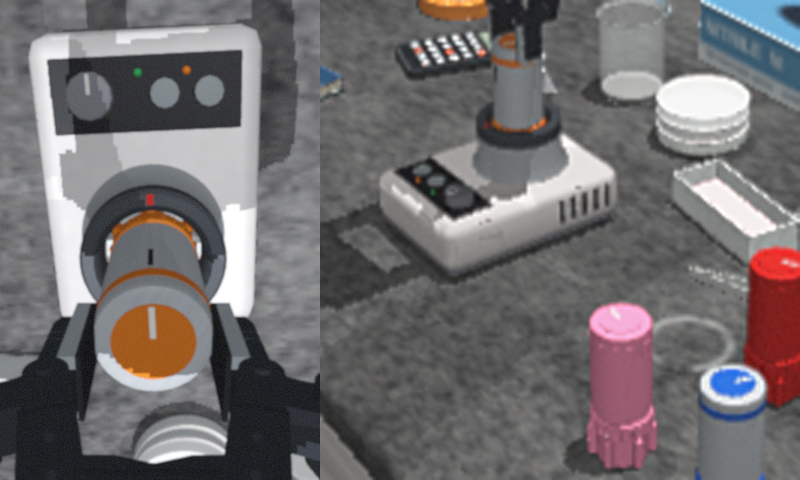

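The cup is seated in the mouth, with its foot ring just below the rim at scene crop (518,125), still gripped. The pink, red and blue cups haven't moved.

```bash
python3 -c "
from h import *
print(r.hand_in(), r.current_t())"
```

```text
the job is handed in; nothing more can be done
the job is handed in; nothing more can be done
```

I handed the job in with the orange-footed cup meshed in the mill's grooves and held against the firm stop at about 21 N, still gripped, roughly 16 s into the 45 s limit; no verdict came back.

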